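# Clamp the glitter headband and hold it pressed

## Robot

A 6-joint arm with a two-finger parallel gripper is mounted at the origin on the work surface. World frame = base frame: x ahead of the robot, y to its left, z up, the work surface at z = 0. Lengths are in mm, angles in rad, forces in N, time in s.
With the tool pointing down it reaches from about 275 to 725 mm from the base axis. Payload 5.6 kg.
Tool frame: the origin (TCP) lies between the finger pads, 19 mm behind the fingertips; this is the grasp point; z points along the fingers, y is the line along which they close (so a half turn about z gives the same grasp; the last joint's range is limited). The gripper opens to 85 mm and grips with 20 to 120 N. Pads are 22 mm wide; open, the fingers measure 114 mm over their backs; the gripper's body (76 mm by 85 mm) begins 54 mm behind the grasp point. The pads swing forward as they close: fully open they stand 13 mm farther back than shut.
Start: joints at [-0.995, 0.255, 0.108, 0, -1.424, -0.285], TCP at [157.715, -526.896, 249.983] pointing down, gripper open.
Joint ranges: [-2.95, 2.95], [-1.21, 1.97], [-1.09, 1.5], [-2.87, 1.71], [-2.94, -0.07], [-3.05, 3.05]. Speed limits (rad/s): [2.57, 2.57, 3.14, 3.14, 3.14, 3.14].

## Interface

Orientations are given as a unit quaternion [x, y, z, w].
In Python, from workcell import * gives the robot as it stands. The module is installed in compiled form; this text tells all that it offers.
- The arm moves only by the tool arm_command, never from a script. Its argument "deltas" is a list of rows, each an object with "offset": the shift along the tool's x, y, z in cm, a list of three; "yaw": the turn about the tool's z in degrees; "jaw": the opening, from 0 (shut) to 1 (fully open). A call has 1 to 8 rows; each row shifts and turns the commanded pose from where the row before left it, along the tool's axes as they then stand; what a row does not reach is not made up. A row lasts 1/10 s, in which the tool goes at most 50 mm and 8.59 degrees, less where a joint would pass 70% of its speed; a pose out of reach is approached as far as the arm can. A call is refused whole if a number of a shift passes 5 or a number of a turn 8.59, either way. A call with a gripper value outside its range is refused whole. The fingers move at their own pace and stop on an object; "force" is the grip in N (left out, the last holds). Time passes only in rows, so rows that do not move let the fingers close. It gives the time, the measured TCP pose, the force, the opening and the grip force at its end, in the units of the state.
- get_state(): the state, without advancing time (a new reading comes with each control period).
- grab_frame(name): name is "scene" or "top" or "wrist"; returns the picture (420x560x3 uint8, red, green, blue); there is no depth.
- camera_params(name): a dict with "K" (3x3 intrinsics, pixels), "R" (3x3) and "t" (3): a world point X has camera coordinates R X + t; the wrist camera has in their place "T_tool_cam" (4x4, takes a point from camera to tool coordinates, whose origin is the TCP and whose axes are the flange's). Camera axes: x right, y down, z forward; pixel columns grow to the right and rows downward; lengths in mm; the calibration is good to about 2 mm. A picture is of the moment at which its call begins: read the wrist's pose just before it. camera_params takes no time and is no camera call.
- close_job(): hands the job in; it is judged then, once.
The state is a dict: "clock": time; "joint_positions": joint angles; "qd": joint speeds; "joint_torque": joint torques, N m; "position": TCP position; "tcp_rot": TCP orientation; "ft_force": force on the tool from outside, world axes, zero at the start; "moment": the same for the moment, N m; "opening": opening from 0.0 (shut) to 1.0 (fully open); "grip_force": force on a finger pad.
Only numpy, scipy, OpenCV 4.12 (cv2) and the standard library are available. Lean on these libraries where they do the work, as an engineer would, in place of code of your own. Each camera call takes 0.05 s, during which the arm holds its last target. There are 200 camera calls.

## Task

Take the silver glitter headband off its stand and hang it squarely over the arched cork saddle of the covering clamp, then swing the blue jaw gently down onto it and push the red-headed pin all the way through the holes in the jaw and the post. Finish holding: with the empty gripper, keep the fingers pressing firmly down on the black pad at the tip of the jaw so the clamp stays tight while the glue takes, and do not let go at the end. Leave the other headbands, the awl, the thread cones, the ribbon roll and the weight where they are.

Things in the scene. Friction and masses are not known exactly. Their poses are not given: they have to be found in the camera images.
- glitter_band: silver glitter headband with lilac patches, 60 g: rigid upright arch, 28 mm wide (its x), 8 mm thick, half-round top of inside radius 54 mm, 124 mm across (its y); legs end 98 mm below the crown. Origin: middle of the crown's underside, 8 mm under its highest point; z up. Hangs on a stand of the rack whose head is 16 mm long along x, so fingers closing along x can straddle the head
- olive_band: plain olive headband, same shape and origin, on another stand of the rack; leave it alone
- cream_band: plain cream headband, same shape and origin, on another stand of the rack; leave it alone
- rack: fixed wooden rack, 250 x 90 mm base; stands at x = -90, 0, +90 mm, tops 118 mm above the table. Origin: centre of its underside
- clamp: fixed aluminium headband clamp, base 100 (x) x 230 (y) x 10 mm. Origin: centre of its underside. In the middle an arched cork-faced saddle, radius 52 mm, 18 mm long along x, top 118 mm high; a headband hung on it has its x along the clamp's x (either way round). Hinge at y = +86 mm; at y = -92 mm a 28 mm square post 132 mm high with a 16 mm hole 45 mm deep for the pin
- saddle_top (a point): middle of the top of the cork saddle, where the underside of the headband's crown comes to rest
- jaw (a joint): opening angle of the blue jaw (rad): 0 = shut on a headband (level, tip towards the clamp's -y), 1.57 = upright, at most 1.95; -0.02 with no headband. Opens by lifting its tip. Stiff hinge (0.5 N m friction; jaw 0.4 kg, balanced 0.1 m from the hinge): it stays at any angle, must be pushed all the way down onto the headband, and stays there
- jaw_hinge (a point): middle of the jaw's hinge axis, which runs along the clamp's x, 128 mm above the table. The jaw is a bar 30 mm wide along x and 220 mm long from axis to tip; shut, its upper face is 18 mm above the axis (a look-only rib 8 mm wide and 4 mm high runs along it to 137 mm from the axis)
- jaw_hole (a point): centre of the mouth of the pin hole in the jaw's upper face, 178 mm from the hinge axis; 15 mm wide, 2 mm chamfer, through a plate 34 mm square and 10 mm thick; moves with the jaw. With the jaw shut it stands over the post's hole, the post's top 4 mm under the plate
- jaw_pad (a point): centre of the upper face of the black rubber pad at the jaw's tip (44 x 25 mm, 207.5 mm from the hinge axis, 3 mm above the jaw's upper face): press down here; moves with the jaw
- pin: ball-lock pin, 90 g, upright: steel shank 12 mm diameter, 46 mm long, tapered tip, then a red cylindrical head 22 mm diameter and 30 mm high whose flat underside (collar) stops on the jaw; small button on top, look only. Origin: the tip; z up. It stands in one hole of the pin block (collar 50 mm above the table), the awl in the other
- pin_collar (a point): centre of the underside of the pin's red head, 46 mm above the tip; rests on the jaw's upper face when fully home
- pin_block: fixed wooden block 130 (x) x 50 (y) x 50 mm high with two 16 mm through holes 36 mm either side of its centre along x. Origin: centre of its underside
- awl: awl with bulbous brown wooden handle (30 mm diameter, top 106 mm above the table), beside the pin in the pin block; leave it
- cone_olive: olive thread cone, 117 mm high, 72 mm diameter; origin: centre of its underside
- cone_grey: grey-blue thread cone, 117 mm high, 72 mm diameter; origin: centre of its underside
- cone_cream: cream thread cone, 117 mm high, 72 mm diameter; origin: centre of its underside
- ribbon_roll: roll of silver glitter ribbon, 68 mm diameter, 38 mm high; origin: centre of its underside
- pattern_weight: steel pattern weight with a small knob, 64 mm diameter, 42 mm high; origin: centre of its underside
There are look-alikes about, which are no part of the job. What is shaped like the glitter_band but orange or purple is not meant.

How it is judged:
By the outcome, as a careful person would: the job done as asked, in the order asked, and still so for the second after the job is handed in, while the arm keeps its last pose, push and grip.
It also fails if it takes over 72 s, if anything falls off the work surface, if the arm or the gripper's body presses on something with over 40 N, if the wrist force passes 120 N, or if a joint passes its speed limit or range.

## Working session

There is one attempt and no reset: what is moved stays moved. The work goes in short steps, Python scripts to look and compute and a tool call to move; the robot and the scene stay as the last step left them, time stands still between calls to the robot, and variables do not carry over. Pictures are saved under pics/ and viewed, at most 10 in all, crops included, and the job is handed in when it is done.

Besides the shell and the picture viewer there is one more tool, called after "Call:" as a command line: name --argument value ..., lists and objects as JSON in quotes. arm_command: Moves the arm, as the interface text tells. Its arguments: {"type":"object","properties":{"deltas":{"type":"array","items":{"type":"object","properties":{"offset":{"type":"array","items":{"type":"number"}},"yaw":{"type":"number"},"jaw":{"type":"number"}}}},"force":{"type":"number"}},"required":["deltas"]}

```bash
mkdir -p pics
cat > h.py <<'E'
from workcell import *
import numpy as np, cv2
from scipy.spatial.transform import Rotation as Ro
def cam(n):
    p=camera_params(n);K=np.array(p["K"]);
    if n!="wrist": return K,np.array(p["R"]),np.array(p["t"])
    s=get_state();T=np.array(p["T_tool_cam"]);Rt=Ro.from_quat(s["tcp_rot"]).as_matrix()
    Rc=Rt@T[:3,:3];c=Rt@T[:3,3]+np.array(s["position"])
    return K,Rc.T,-Rc.T@c
def ray(C,uv):
    K,R,t=C;d=R.T@np.linalg.solve(K,[uv[0],uv[1],1.]);return -R.T@t,d/np.linalg.norm(d)
def onz(C,uv,z):
    o,d=ray(C,uv);return o+d*(z-o[2])/d[2]
def tri(C1,u1,C2,u2):
    o1,d1=ray(C1,u1);o2,d2=ray(C2,u2)
    s=np.linalg.lstsq(np.c_[d1,-d2],o2-o1,rcond=None)[0];a=o1+s[0]*d1;b=o2+s[1]*d2
    return (a+b)/2,np.linalg.norm(a-b)
def proj(C,X):
    K,R,t=C;p=K@(R@np.array(X,float)+t);return p[:2]/p[2]
def snap(n,f):
    C=cam(n);im=grab_frame(n);cv2.imwrite(f"pics/{f}.png",im[:,:,::-1]);return C,im
E
python3 - <<'E'
from h import *
np.set_printoptions(precision=2,suppress=True)
for n in ["scene","top","wrist"]:
    C,im=snap(n,n+"0");print(n,C[0].tolist(),(-C[1].T@C[2]),C[1][2])
print(get_state())
a=cv2.imread("pics/scene0.png");b=cv2.imread("pics/top0.png")
E
```

```text
scene [[399.5636628210778, 0.0, 278.7594397102544], [0.0, 399.5636628210778, 216.733921877849], [0.0, 0.0, 1.0]] [1183.08 -402.5   730.31] [-0.68  0.39 -0.62]
top [[398.6455717273989, 0.0, 283.7779261597986], [0.0, 398.6455717273989, 206.105540631704], [0.0, 0.0, 1.0]] [ 332.13  -11.15 1118.54] [ 0.16  0.02 -0.99]
wrist [[336.2855211000204, 0.0, 279.2266873413608], [0.0, 336.2855211000204, 204.71106296093146], [0.0, 0.0, 1.0]] [  85.07 -549.34  373.42] [ 0.28  0.09 -0.96]
{'clock': 0.15, 'joint_positions': array([-1.  ,  0.26,  0.11, -0.  , -1.42, -0.28]), 'qd': array([ 0., -0.,  0.,  0., -0., -0.]), 'joint_torque': array([ -0.  , -38.69,  23.81,   5.37,  -0.  ,  -0.  ]), 'position': array([ 157.63, -526.59,  249.32]), 'tcp_rot': array([-0.14,  0.99,  0.  , -0.  ]), 'ft_force': array([ 0.16, -0.13,  0.42]), 'moment': array([-0.02,  0.01,  0.03]), 'grip_force': 0.0, 'opening': 0.9973652084561657}
```

View pics/scene0.png

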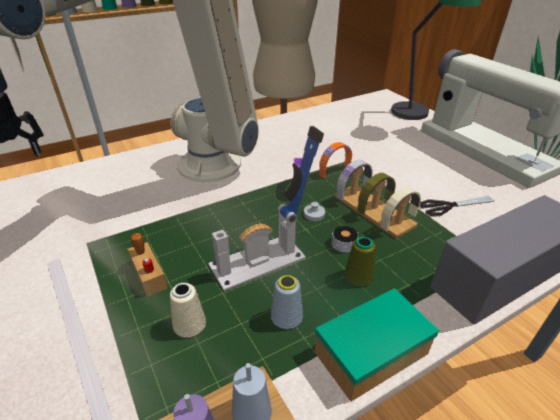

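View pics/top0.png

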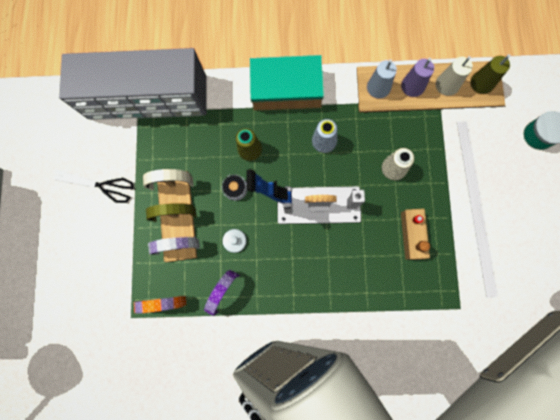

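Scene: the rack is at (375,210), the clamp at (257,255) with its jaw upright, and the pin block at (147,268). Top: the glitter band is at (173,245), the clamp at (320,205), the jaw leaning toward (250,182), and the red pin at (418,218). Next I'll enlarge both views.

Run:
```python
import cv2,numpy as np
b=cv2.imread("pics/top0.png")[150:270,135:295];c=cv2.imread("pics/top0.png")[150:270,275:435]
a=cv2.imread("pics/scene0.png")[120:300,125:425]
r=lambda i,s:cv2.resize(i,None,fx=s,fy=s,interpolation=cv2.INTER_CUBIC)
cv2.imwrite("pics/tc.png",np.hstack([r(b,2.5),r(c,2.5)]))
cv2.imwrite("pics/c1.png",np.vstack([r(np.hstack([b,c]),2.5)]))
cv2.imwrite("pics/c2.png",r(a,2.66))
```

```text
(no output)
```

View pics/c1.png

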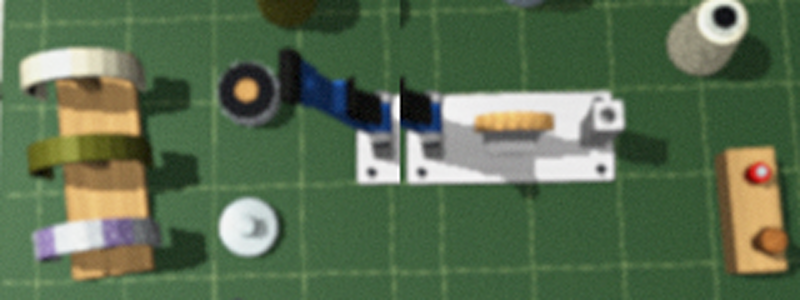

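View pics/c2.png

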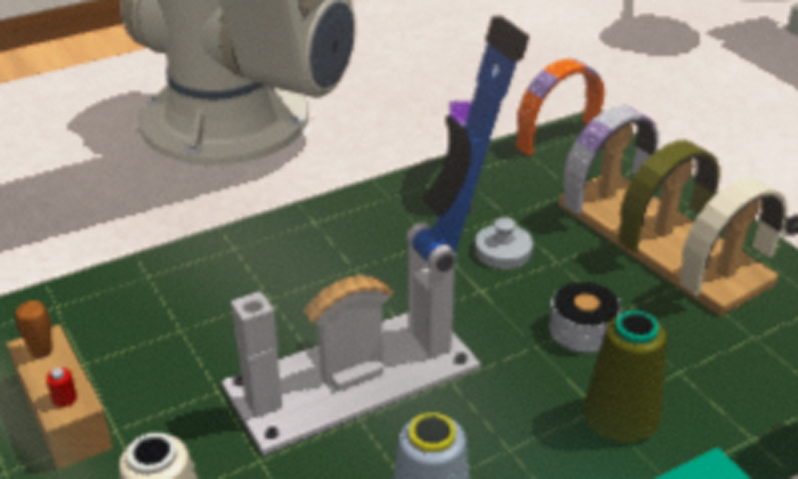

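The enlarged views show the band's crown near top-view px (174,245), the post top near (358,196), the saddle near (320,198) and the pin at (418,218). In scene px the hinge is near (289,215) and the jaw's tip near (316,133). I'll turn these into rough positions, then refine with the wrist camera.

Run:
```python
from h import *
np.set_printoptions(precision=1,suppress=True)
T=cam("top");S=cam("scene")
t=lambda x,y:(135+x/2.5,150+y/2.5)
t2=lambda x,y:(275+(x-400)/2.5,150+y/2.5)
s=lambda x,y:(125+x/2.66,120+y/2.66)
print("crown",onz(T,t(97,238),126))
for n,p in dict(rBL=(73,278),rBR=(153,269),rR2=(143,120)).items(): print(n,onz(T,t(*p),12))
for n,p in dict(bl=t(357,182),br=t2(614,180),tr=t2(612,95),tl=t2(440,94)).items(): print(n,onz(T,p,10))
for n,p in dict(bl=s(478,362),br=s(263,450),far=s(223,383)).items(): print("scene",n,onz(S,p,10))
print("post",onz(T,t2(607,115),132),tri(T,t2(607,115),S,s(251,303)))
print("saddle",onz(T,t2(515,121),118),tri(T,t2(515,121),S,s(350,290)))
print("pin",onz(T,t2(759,173),80),tri(T,t2(759,172),S,s(60,373)))
print("awl",onz(T,t2(772,238),106),tri(T,t2(772,238),S,s(32,308)))
print("jawtip",tri(T,t(289,75),S,s(510,32)))
print("hinge?",tri(T,t(376,138),S,s(440,255)))
print(np.array(camera_params("wrist")["T_tool_cam"]))
st=get_state();print(st["joint_positions"],st["tcp_rot"],st["position"])
```

```text
crown [408.2 291.5 126. ]
rBL [373.5 352.4  12. ]
rBR [380.6 263.1  12. ]
rR2 [549.3 275.7  12. ]
bl [470.5  34.1  10. ]
br [ 465.1 -196.7   10. ]
tr [ 561.8 -200.3   10. ]
tl [569.9  -6.1  10. ]
scene bl [568.5  32.6  10. ]
scene br [ 567.9 -194.6   10. ]
scene far [ 472.  -193.6   10. ]
post [ 516.2 -173.3  132. ] (array([ 516. , -172.4,  134.1]), np.float64(1.0223365324509255))
saddle [515.9 -82.  118. ] (array([518. , -80.4, 111.6]), np.float64(4.467248986034096))
pin [ 459.  -335.4   80. ] (array([ 460.3, -333.4,   81.6]), np.float64(3.1691221174712196))
awl [ 389.8 -334.7  106. ] (array([ 390.3, -334.3,  103.6]), np.float64(2.2811271459799216))
jawtip (array([521.3,  75.9, 329.3]), np.float64(4.232126494573845))
hinge? (array([507. ,  15.8, 106.2]), np.float64(14.583363888770824))
[[  -0.    -1.    -0.3   76. ]
 [   1.    -0.     0.    -0.9]
 [  -0.    -0.3    1.  -124.2]
 [   0.     0.     0.     1. ]]
[-1.   0.3  0.1 -0.  -1.4 -0.3] [-0.1  1.   0.  -0. ] [ 157.6 -526.6  249.3]
```

Call:
arm_command --deltas '[{"offset": [0,0,0],"yaw": -8,"jaw": 0.75},{"offset": [0,0,0],"yaw": -8,"jaw": 0.75},{"offset": [0,0,0],"yaw": -8,"jaw": 0.75},{"offset": [0,0,0],"yaw": -8,"jaw": 0.75},{"offset": [0,0,0],"yaw": -8,"jaw": 0.75},{"offset": [0,0,0],"yaw": -8,"jaw": 0.75},{"offset": [0,0,0],"yaw": -8,"jaw": 0.75},{"offset": [0,0,0],"yaw": -8,"jaw": 0.75}]'

```text
clock: 0.95
position: [157.7, -526.7, 249.6]
tcp_rot: [-0.649, 0.76, 0.0, 0.0]
ft_force: [-0.3, -0.8, -0.1]
opening: 0.746
grip_force: 0.0
```

Call:
arm_command --deltas '[{"offset": [0,0,0],"yaw": -8,"jaw": 0.75},{"offset": [0,0,0],"yaw": -6,"jaw": 0.75},{"offset": [0,0,0],"yaw": 0,"jaw": 0.75}]'

```text
clock: 1.25
position: [157.7, -526.7, 249.6]
tcp_rot: [0.736, -0.677, -0.0, -0.0]
ft_force: [-0.5, 0.1, 0.4]
opening: 0.755
grip_force: 0.0
```

```bash
cat >> h.py <<'E'
np.set_printoptions(precision=2,suppress=True)
def yawdeg():
    R=Ro.from_quat(get_state()["tcp_rot"]).as_matrix();return np.degrees(np.arctan2(R[1,0],R[0,0]))
def go(X,per=4.0):
    s=get_state();R=Ro.from_quat(s["tcp_rot"]).as_matrix();d=R.T@(np.array(X,float)-s["position"])/10
    print("pos",s["position"],"yaw",yawdeg(),"open",s["opening"],"t",s["clock"],"F",s["ft_force"]);print("tool cm",d,"rows",np.linalg.norm(d)/per, "row",d/np.ceil(np.linalg.norm(d)/per))
E
python3 -c "
from h import *
go([411,300,265]);print(get_state()['joint_positions'])"
```

```text
pos [ 157.69 -526.73  249.63] yaw -85.29182760230624 open 0.7552217335467959 t 1.25 F [-0.53  0.14  0.43]
tool cm [-80.32 -32.03  -1.48] rows 21.620149061219465 row [-3.65 -1.46 -0.07]
[-1.    0.26  0.11 -0.   -1.42  1.08]
```

Call:
arm_command --deltas '[{"offset": [-3.65,-1.46,-0.1]},{"offset": [-3.65,-1.46,-0.1]},{"offset": [-3.65,-1.46,-0.1]},{"offset": [-3.65,-1.46,-0.1]},{"offset": [-3.65,-1.46,-0.1]},{"offset": [-3.65,-1.46,-0.1]},{"offset": [-3.65,-1.46,-0.1]},{"offset": [-3.65,-1.46,-0.1]}]'

```text
schema error: expected keys offset, yaw, jaw
```

Call:
arm_command --deltas '[{"offset": [-3.65,-1.46,-0.1]},{"offset": [-3.65,-1.46,-0.1]},{"offset": [-3.65,-1.46,-0.1]},{"offset": [-3.65,-1.46,-0.1]},{"offset": [-3.65,-1.46,-0.1]},{"offset": [-3.65,-1.46,-0.1]},{"offset": [-3.65,-1.46,-0.1]},{"offset": [-3.65,-1.46,-0.1]}]'

```text
schema error: expected keys offset, yaw, jaw
```

Call:
arm_command --deltas '[{"offset": [-3.65,-1.46,0]},{"offset": [-3.65,-1.46,0]},{"offset": [-3.65,-1.46,0]},{"offset": [-3.65,-1.46,0]},{"offset": [-3.65,-1.46,0]},{"offset": [-3.65,-1.46,0]},{"offset": [0,0,0]}]'

```text
schema error: expected keys offset, yaw, jaw
```

Run:
```python
from h import *
go([411,300,265]);print(get_state()['joint_positions'])
C,im=snap("wrist","w1")
cv2.imwrite("pics/w1v.png",cv2.resize(im[:,:,::-1],(784,588)))
```

```text
pos [ 157.69 -526.73  249.63] yaw -85.29182760230624 open 0.7552217335467959 t 1.25 F [-0.53  0.14  0.43]
tool cm [-80.32 -32.03  -1.48] rows 21.620149061219465 row [-3.65 -1.46 -0.07]
[-1.    0.26  0.11 -0.   -1.42  1.08]
```

View pics/w1v.png

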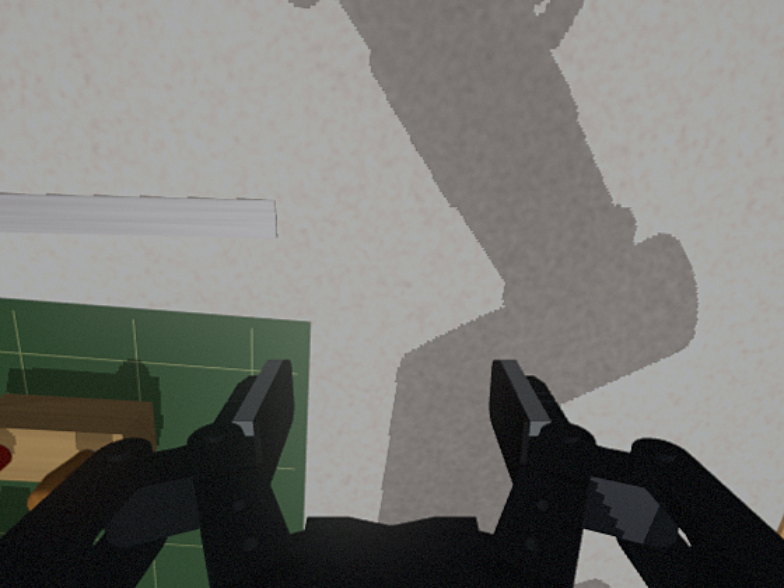

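The moves were refused because each row needs all three keys, so the arm has not moved. The picture shows the table at the start pose, with the block's edge at the lower left. I'll resend.

Call:
arm_command --deltas '[{"offset": [-3.65,-1.46,-0.1],"yaw": 0,"jaw": 0.75},{"offset": [-3.65,-1.46,-0.1],"yaw": 0,"jaw": 0.75},{"offset": [-3.65,-1.46,-0.1],"yaw": 0,"jaw": 0.75},{"offset": [-3.65,-1.46,-0.1],"yaw": 0,"jaw": 0.75},{"offset": [-3.65,-1.46,-0.1],"yaw": 0,"jaw": 0.75},{"offset": [-3.65,-1.46,-0.1],"yaw": 0,"jaw": 0.75},{"offset": [-3.65,-1.46,-0.1],"yaw": 0,"jaw": 0.75},{"offset": [-3.65,-1.46,-0.1],"yaw": 0,"jaw": 0.75}]'

```text
clock: 2.1
position: [250.3, -225.0, 258.1]
tcp_rot: [0.734, -0.679, 0.0, -0.0]
ft_force: [1.1, 0.6, 0.0]
opening: 0.753
grip_force: 0.0
```

Call:
arm_command --deltas '[{"offset": [-3.65,-1.46,-0.1],"yaw": 0,"jaw": 0.75},{"offset": [-3.65,-1.46,-0.1],"yaw": 0,"jaw": 0.75},{"offset": [-3.65,-1.46,-0.1],"yaw": 0,"jaw": 0.75},{"offset": [-3.65,-1.46,-0.1],"yaw": 0,"jaw": 0.75},{"offset": [-3.65,-1.46,-0.1],"yaw": 0,"jaw": 0.75},{"offset": [-3.65,-1.46,-0.1],"yaw": 0,"jaw": 0.75},{"offset": [-3.65,-1.46,-0.1],"yaw": 0,"jaw": 0.75},{"offset": [-3.65,-1.46,-0.1],"yaw": 0,"jaw": 0.75}]'

```text
clock: 2.9
position: [343.1, 75.9, 266.3]
tcp_rot: [0.734, -0.679, 0.0, -0.0]
ft_force: [0.6, 0.0, 0.7]
opening: 0.754
grip_force: 0.0
```

Call:
arm_command --deltas '[{"offset": [-3.65,-1.46,0],"yaw": 0,"jaw": 0.75},{"offset": [-3.65,-1.46,0],"yaw": 0,"jaw": 0.75},{"offset": [-3.65,-1.46,0],"yaw": 0,"jaw": 0.75},{"offset": [-3.65,-1.46,0],"yaw": 0,"jaw": 0.75},{"offset": [-3.65,-1.46,0],"yaw": 0,"jaw": 0.75},{"offset": [-3.65,-1.46,0],"yaw": 0,"jaw": 0.75},{"offset": [0,0,0],"yaw": 0,"jaw": 0.75}]'

```text
clock: 3.6
position: [413.1, 302.9, 264.1]
tcp_rot: [0.735, -0.678, -0.0, 0.001]
ft_force: [0.8, -0.6, -1.4]
opening: 0.755
grip_force: 0.0
```

Run:
```python
from h import *
go([411,300,265]);print(get_state()['joint_positions'])
C,im=snap("wrist","w2")
cv2.imwrite("pics/w2v.png",cv2.resize(im[:,:,::-1],(784,588)))
```

```text
pos [413.09 302.88 264.07] yaw -85.39573142624661 open 0.7546108987733462 t 3.6 F [ 0.78 -0.61 -1.37]
tool cm [ 0.27  0.23 -0.09] rows 0.09193981988107652 row [ 0.27  0.23 -0.09]
[ 0.94  0.18  0.04 -0.   -1.44 -0.86]
```

View pics/w2v.png

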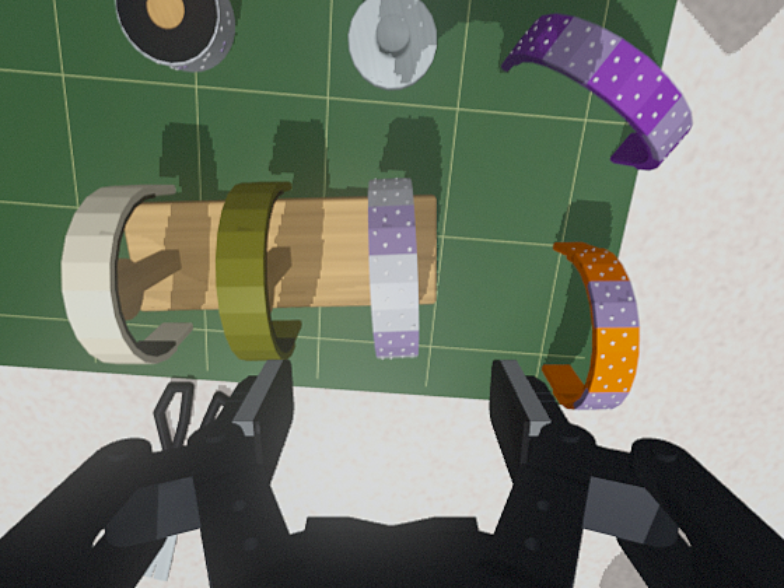

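The glitter band spans rows 178-358 and columns 368-418 in the x1.4 picture and sits almost square to the image. I'll find its centre from the far silhouette tangent and the near leg.

Run:
```python
from h import *
from scipy.optimize import brentq
C=cam("wrist");c=-C[1].T@C[2];print("cam",c)
q=lambda u,v:(u/1.4,v/1.4)
a=np.radians(4.6);ex=np.array([np.cos(a),np.sin(a),0]);ey=np.array([-np.sin(a),np.cos(a),0])
# far tangent
o,d=ray(C,q(397,358))
f=lambda Y:(lambda p,w:abs(p[0]*w[1]-p[1]*w[0])/np.hypot(*w)-62)(np.array([Y-o@ey,64-o[2]]),np.array([d@ey,d[2]]))
Y=brentq(f,250,o@ey+(64-o[2])/d[2]*(d@ey));print("Yc from tangent",Y)
for z in(20,28): print("Yc from near leg",z,onz(C,q(390,178),z)@ey+62)
for v in(235,270,310):
    L=onz(C,q(371+(v-235)*.0389,v),126);R=onz(C,q(416+(v-235)*.0333,v),126);print(v,L@ex,R@ex,L@ey,np.linalg.norm(L-R))
# rack base corners at z 12
for p in[(437,196),(437,303)]: print("rack corner",[ (X:=onz(C,q(*p),z))[:2].round(1) for z in(10,15)])
print("band sides dir",onz(C,q(374,310),122)-onz(C,q(371,235),122))
X=ex*411+ey*0
```

```text
cam [418.95 224.93 388.93]
Yc from tangent 278.84999137457316
Yc from near leg 20 279.63647117818215
Yc from near leg 28 279.05024339901416
235 446.2527377298484 420.8089511185695 241.34025952587962 25.443814442643465
270 445.74145978847514 419.8321308789742 261.82867947980475 25.90936568203522
310 445.1279074587738 418.659898623911 286.41553679828814 26.468058215695514
rack corner [array([378.1, 263.6]), array([378.6, 263.1])]
rack corner [array([368.4, 353.1]), array([369. , 351.4])]
band sides dir [-4.86 45.52  0.  ]
```

```bash
python3 -c "
from h import *
go([408.3,312,120])"
```

```text
pos [412.65 301.15 264.57] yaw -85.40702517783926 open 0.74804772677372 t 3.65 F [-0.65 -0.4   0.06]
tool cm [-1.14  0.32 14.46] rows 3.6261665297865124 row [-0.29  0.08  3.61]
```

Call:
arm_command --deltas '[{"offset": [-0.6,0.16,2.5],"yaw": -1.4,"jaw": 0.7},{"offset": [-0.54,0.16,3],"yaw": 0,"jaw": 0.7},{"offset": [0,0,3],"yaw": 0,"jaw": 0.7},{"offset": [0,0,3],"yaw": 0,"jaw": 0.7},{"offset": [0,0,2],"yaw": 0,"jaw": 0.7},{"offset": [0,0,1],"yaw": 0,"jaw": 0.7},{"offset": [0,0,0],"yaw": 0,"jaw": 0.6},{"offset": [0,0,0],"yaw": 0,"jaw": 0.5}]'

```text
clock: 4.45
position: [408.9, 310.8, 122.2]
tcp_rot: [0.743, -0.669, 0.0, -0.001]
ft_force: [0.0, -0.4, 0.3]
opening: 0.5
grip_force: 0.0
```

Run:
```python
from h import *
go([408.3,312,120])
C,im=snap("wrist","w3")
cv2.imwrite("pics/w3v.png",im[:,:,::-1])
```

```text
pos [408.89 310.81 122.18] yaw -83.97162713153912 open 0.4995581175019072 t 4.45 F [ 0.01 -0.4   0.28]
tool cm [-0.12  0.05  0.22] rows 0.06388586169258215 row [-0.12  0.05  0.22]
```

View pics/w3v.png

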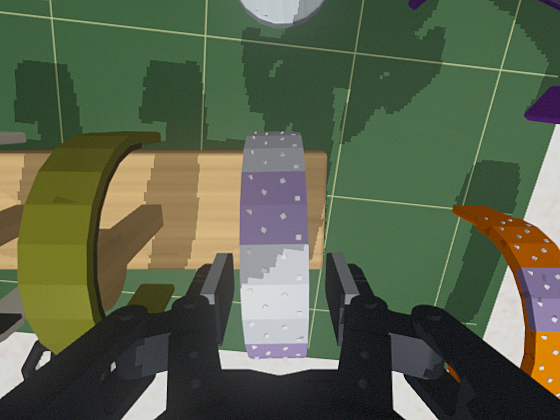

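The fingers (columns 200-235 and 325-360) straddle the crown (240-308) centrally. I'll close on it.

Call:
arm_command --deltas '[{"offset": [-0.1,0,0.1],"yaw": 0,"jaw": 0.3},{"offset": [0,0,0],"yaw": 0,"jaw": 0.1},{"offset": [0,0,0],"yaw": 0,"jaw": 0.1},{"offset": [0,0,0],"yaw": 0,"jaw": 0.1},{"offset": [0,0,0],"yaw": 0,"jaw": 0.1}]' --force 35

```text
clock: 5.0
position: [408.8, 312.3, 121.4]
tcp_rot: [0.744, -0.669, 0.0, -0.001]
ft_force: [-1.1, -0.7, 6.0]
opening: 0.322
grip_force: 34.3
```

Run:
```python
from h import *
go([408.3,312,120]);print(get_state()["grip_force"])
```

```text
pos [408.75 312.3  121.37] yaw -83.92124814184992 open 0.3215353359455909 t 5.0 F [-1.11 -0.73  5.99]
tool cm [0.03 0.05 0.14] rows 0.036874465415000286 row [0.03 0.05 0.14]
34.33554064395139
```

Call:
arm_command --deltas '[{"offset": [0,0,-0.8],"yaw": 0,"jaw": 0.1},{"offset": [0,0,-2],"yaw": 0,"jaw": 0.1},{"offset": [0,0,-3],"yaw": 0,"jaw": 0.1},{"offset": [0,0,-3],"yaw": 0,"jaw": 0.1},{"offset": [0,0,-3],"yaw": 0,"jaw": 0.1},{"offset": [0,0,-2.6],"yaw": 0,"jaw": 0.1},{"offset": [0,0,0],"yaw": 0,"jaw": 0.1}]'

```text
clock: 5.7
position: [409.6, 312.5, 268.5]
tcp_rot: [0.744, -0.669, 0.0, -0.004]
ft_force: [-0.3, 0.1, -0.5]
opening: 0.316
grip_force: 34.7
```

Run:
```python
from h import *
go([390,-85,265]);print(get_state()["grip_force"])
```

```text
pos [409.61 312.54 268.47] yaw -83.93424508787764 open 0.3157846079289688 t 5.7 F [-0.35  0.1  -0.54]
tool cm [39.33  6.15  0.13] rows 9.95099792256317 row [3.93 0.62 0.01]
34.681912954256404
```

Call:
arm_command --deltas '[{"offset": [2,0.62,0],"yaw": 0,"jaw": 0.1},{"offset": [3.5,0.62,0],"yaw": 0,"jaw": 0.1},{"offset": [4,0.62,0],"yaw": 0,"jaw": 0.1},{"offset": [4,0.62,0],"yaw": 0,"jaw": 0.1},{"offset": [4,0.62,0],"yaw": 0,"jaw": 0.1},{"offset": [4,0.62,0],"yaw": 0,"jaw": 0.1},{"offset": [4,0.62,0],"yaw": 0,"jaw": 0.1},{"offset": [4,0.62,0],"yaw": 0,"jaw": 0.1}]'

```text
clock: 6.5
position: [389.2, 11.5, 263.8]
tcp_rot: [0.744, -0.669, -0.0, 0.0]
ft_force: [1.0, -0.0, -0.5]
opening: 0.322
grip_force: 34.7
```

Call:
arm_command --deltas '[{"offset": [4,0.62,0],"yaw": 0,"jaw": 0.1},{"offset": [3.5,0.5,0],"yaw": 0,"jaw": 0.1},{"offset": [2.3,0,0],"yaw": 2.7,"jaw": 0.1},{"offset": [0,0,0],"yaw": 2.7,"jaw": 0.1},{"offset": [0,0,0],"yaw": 0,"jaw": 0.1},{"offset": [0,0,0],"yaw": 0,"jaw": 0.1}]'

```text
clock: 7.1
position: [389.0, -85.5, 263.8]
tcp_rot: [0.712, -0.703, -0.0, 0.0]
ft_force: [-0.4, 0.2, -0.7]
opening: 0.322
grip_force: 34.7
```

Run:
```python
from h import *
go([390,-85,265]);print(get_state()["grip_force"])
C,im=snap("wrist","w4")
np.savez("w4.npz",K=C[0],R=C[1],t=C[2])
cv2.imwrite("pics/w4v.png",cv2.resize(im[:,:,::-1],(784,588)))
```

```text
pos [389.03 -85.48 263.76] yaw -89.26888063172578 open 0.32150231634667553 t 7.1 F [-0.43  0.15 -0.7 ]
tool cm [-0.05 -0.1  -0.12] rows 0.04106139678523791 row [-0.05 -0.1  -0.12]
34.68083748273784
```

View pics/w4v.png

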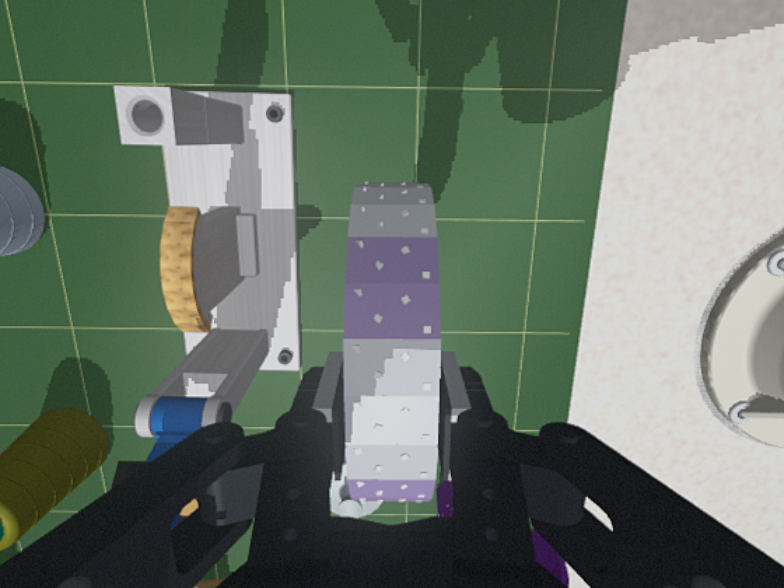

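The post hole is at (147,115), the cork saddle spans (160-210, 207-331), the clamp base's near edge runs (292,95)-(299,370), and the hinge is near (182,416). The band hangs square in the fingers, spanning rows 183-500. Next I'll compute the clamp frame and the band's offset in the grip.

Run:
```python
from h import *
from scipy.optimize import brentq
f=np.load("w4.npz");C=(f["K"],f["R"],f["t"]);T=cam("top");S=cam("scene")
q=lambda u,v:(u/1.4,v/1.4)
print("hole",onz(C,q(147,115),132))
P=[onz(C,q(*p),132) for p in[(113,86),(166,88),(174,145),(121,145)]];print("post",np.mean(P,0),[p[:2] for p in P])
a,b=onz(C,q(292,95),10),onz(C,q(299,370),10);print("edge",a,b,"yaw",np.degrees(np.arctan2(-(b-a)[0],(b-a)[1])))
a,b=onz(C,q(275,114),11),onz(C,q(286,356),11);print("screws",a,b,"yaw",np.degrees(np.arctan2(-(b-a)[0],(b-a)[1])))
print("hinge ends",onz(C,q(145,416),128),onz(C,q(220,412),128))
print("saddle outer edge x-left top",onz(C,q(160,262),118),"right",onz(C,q(196,262),118))
# band in hand
zc=64+263.8-121.4+0.0
o,d=ray(C,q(392,500))
g=lambda Y:(lambda p,w:abs(p[0]*w[1]-p[1]*w[0])/np.hypot(*w)-62)(np.array([Y-o[1],zc-o[2]]),d[1:])
print("band Yc tangent",brentq(g,o[1]-100,o[1]+(zc-o[2])/d[2]*d[1]),"near leg",onz(C,q(394,183),zc-36)[1]+62,onz(C,q(394,183),zc-44)[1]+62)
for v in(240,300,340): print(v,onz(C,q(346,v),zc+62),onz(C,q(440,v),zc+62))
# two-view hole
print("hole tri",tri(C,q(147,115),T,(275+207/2.5,150+115/2.5)),tri(C,q(147,115),S,(125+252/2.66,120+304/2.66)))
```

```text
hole [ 514.53 -172.94  132.  ]
post [ 516.38 -172.2   132.  ] [array([ 529.65, -186.47]), array([ 503.17, -185.86]), array([ 502.57, -158.4 ]), array([ 530.13, -158.07])]
edge [ 463.75 -193.43   10.  ] [469.    34.06  10.  ] yaw -1.3240349995786245
screws [ 477.01 -179.89   11.  ] [479.58  20.03  11.  ] yaw -0.737921413003758
hinge ends [543.13   6.12 128.  ] [495.49   2.71 128.  ]
saddle outer edge x-left top [525.25 -91.83 118.  ] right [504.01 -92.07 118.  ]
band Yc tangent -83.59868191046603 near leg -81.64526560127462 -80.9634958524419
240 [ 401.22 -137.44  268.4 ] [ 376.96 -137.72  268.4 ]
300 [ 401.49 -121.08  268.4 ] [ 376.26 -121.36  268.4 ]
340 [ 401.68 -109.42  268.4 ] [ 375.76 -109.71  268.4 ]
hole tri (array([ 516.86, -173.54,  127.66]), np.float64(0.9175241942208751)) (array([ 515.02, -171.91,  131.67]), np.float64(2.184694852428227))
```

Run:
```python
from h import *
go([516.4,-82.,263])
```

```text
pos [389.13 -85.29 263.81] yaw -89.2454261457674 open 0.3185038894471379 t 7.15 F [ 0.2  -0.26 -1.33]
tool cm [ -0.16 -12.73   0.08] rows 3.1829934404162143 row [-0.04 -3.18  0.02]
```

Call:
arm_command --deltas '[{"offset": [0,-2,0],"yaw": 1.7,"jaw": 0.1},{"offset": [0,-3,0],"yaw": 0,"jaw": 0.1},{"offset": [0,-3,0],"yaw": 0,"jaw": 0.1},{"offset": [0,-3,0],"yaw": 0,"jaw": 0.1},{"offset": [0,-1.7,0],"yaw": 0,"jaw": 0.1},{"offset": [0,0,0],"yaw": 0,"jaw": 0.1},{"offset": [0,0,0],"yaw": 0,"jaw": 0.1}]'

```text
clock: 7.85
position: [516.1, -86.8, 263.5]
tcp_rot: [-0.701, 0.713, 0.0, -0.0]
ft_force: [-0.2, 0.1, -0.3]
opening: 0.318
grip_force: 34.8
```

Run:
```python
from h import *
go([516.4,-82.,122])
```

```text
pos [516.13 -86.75 263.51] yaw -90.95400862051738 open 0.31797085322787144 t 7.85 F [-0.18  0.12 -0.28]
tool cm [-0.48 -0.04 14.15] rows 3.539792577681249 row [-0.12 -0.01  3.54]
```

Call:
arm_command --deltas '[{"offset": [-0.48,0,0],"yaw": 0,"jaw": 0.1},{"offset": [0,0,2.5],"yaw": 0,"jaw": 0.1},{"offset": [0,0,3],"yaw": 0,"jaw": 0.1},{"offset": [0,0,3],"yaw": 0,"jaw": 0.1},{"offset": [0,0,2.5],"yaw": 0,"jaw": 0.1},{"offset": [0,0,1.2],"yaw": 0,"jaw": 0.1},{"offset": [0,0,0],"yaw": 0,"jaw": 0.1},{"offset": [0,0,0],"yaw": 0,"jaw": 0.1}]'

```text
clock: 8.65
position: [517.0, -82.5, 143.4]
tcp_rot: [-0.701, 0.713, -0.001, 0.001]
ft_force: [0.2, -0.5, 0.0]
opening: 0.318
grip_force: 34.8
```

Call:
arm_command --deltas '[{"offset": [0,0,0.7],"yaw": 0,"jaw": 0.1},{"offset": [0,0,0.5],"yaw": 0,"jaw": 0.1},{"offset": [0,0,0.3],"yaw": 0,"jaw": 0.1},{"offset": [0,0,0],"yaw": 0,"jaw": 0.1}]'

```text
clock: 9.05
position: [516.1, -82.5, 126.5]
tcp_rot: [-0.701, 0.714, 0.0, -0.0]
ft_force: [0.7, -0.1, -0.9]
opening: 0.319
grip_force: 34.8
```

Call:
arm_command --deltas '[{"offset": [0,0,0.3],"yaw": 0,"jaw": 0.1},{"offset": [0,0,0.1],"yaw": 0,"jaw": 0.1},{"offset": [0,0,0],"yaw": 0,"jaw": 0.1}]'

```text
clock: 9.35
position: [516.3, -82.6, 122.8]
tcp_rot: [-0.701, 0.713, 0.0, -0.0]
ft_force: [0.5, -0.5, -0.4]
opening: 0.321
grip_force: 34.8
```

Call:
arm_command --deltas '[{"offset": [0,0,0.1],"yaw": 0,"jaw": 0.1},{"offset": [0,0,0.05],"yaw": 0,"jaw": 0.1},{"offset": [0,0,0],"yaw": 0,"jaw": 0.1}]'

```text
clock: 9.65
position: [516.4, -82.5, 121.6]
tcp_rot: [-0.701, 0.713, -0.0, 0.0]
ft_force: [0.4, 0.2, -0.2]
opening: 0.315
grip_force: 34.8
```

Call:
arm_command --deltas '[{"offset": [0,0,0.1],"yaw": 0,"jaw": 0.1},{"offset": [0,0,0.1],"yaw": 0,"jaw": 0.1},{"offset": [0,0,0],"yaw": 0,"jaw": 0.1}]'

```text
clock: 9.95
position: [516.5, -82.6, 121.4]
tcp_rot: [-0.701, 0.713, -0.001, 0.0]
ft_force: [-6.3, 3.0, 12.1]
opening: 0.321
grip_force: 36.1
```

It is seated, with contact at the same height as on its stand. I'll release and lift.

Call:
arm_command --deltas '[{"offset": [0,0,-0.1],"yaw": 0,"jaw": 0.45},{"offset": [0,0,0],"yaw": 0,"jaw": 0.6},{"offset": [0,0,0],"yaw": 0,"jaw": 0.6},{"offset": [0,0,-2],"yaw": 0,"jaw": 0.6},{"offset": [0,0,-3],"yaw": 0,"jaw": 0.6},{"offset": [0,0,-3],"yaw": 0,"jaw": 0.6},{"offset": [0,0,-3],"yaw": 0,"jaw": 0.6},{"offset": [0,0,-3],"yaw": 0,"jaw": 0.6}]'

```text
clock: 10.75
position: [516.2, -82.6, 261.4]
tcp_rot: [-0.701, 0.714, 0.0, -0.0]
ft_force: [0.6, -0.8, -0.5]
opening: 0.6
grip_force: 0.0
```

Run:
```python
from h import *
go([516.4,0,400]);print(get_state()["joint_positions"])
C,im=snap("wrist","w5");np.savez("w5.npz",K=C[0],R=C[1],t=C[2])
C2,im2=snap("scene","s5");C3,im3=snap("top","t5")
A=im[:,:,::-1];B=cv2.resize(im2[100:310,200:340,::-1],(240,360));D=cv2.resize(im3[165:235,240:370,::-1],(240,129))
p=np.zeros((489,240,3),np.uint8);p[:360]=B;p[360:]=D
A=np.vstack([A,np.zeros((69,560,3),np.uint8)])
cv2.imwrite("pics/m5.png",np.hstack([A,p]))
```

```text
pos [516.17 -82.58 261.45] yaw -91.04254646625658 open 0.599911805597561 t 10.75 F [ 0.65 -0.83 -0.51]
tool cm [ -8.26   0.13 -13.86] rows 4.032316976851818 row [-1.65  0.03 -2.77]
[ 0.14  0.2   0.06 -0.   -1.44 -0.16]
```

View pics/m5.png

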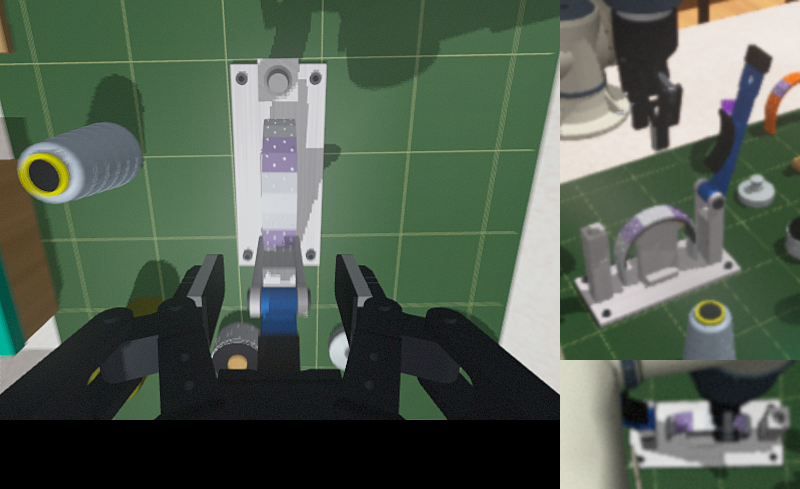

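The band sits square on the saddle (wrist view columns 263-298), the post hole is at (278,80), and the jaw still leans back. I'll compute the swing path now.

Run:
```python
from h import *
f=np.load("w5.npz");C=(f["K"],f["R"],f["t"])
print("hole",onz(C,(278,80),132),"crown mid",onz(C,(280.5,200),126))
a,b=onz(C,(242,79),11),onz(C,(248,255),11);c,d=onz(C,(316,78),11),onz(C,(312,258),11)
print("screws",a,b,c,d,"mean",(a+b+c+d)/4)
print("hinge",onz(C,(250,302),128),onz(C,(308,302),128))
# swing path: TCP (y rel hinge, z)
Y=[];
for th in np.radians([90,85,80,75,70,65,60,55,50,45,40,35,30,25,20,16,12,8,5,2,0]):
    r=np.interp(np.degrees(th),[45,90],[205,180]);Y.append((-r*np.cos(th)+21*np.sin(th)+11,128+r*np.sin(th)+21*np.cos(th)+19))
Y=np.array(Y);print(np.c_[Y,np.vstack([[0,0],np.diff(Y,axis=0)])*[-.1,-.1]][:, :])
```

```text
hole [ 515.15 -172.89  132.  ] crown mid [514.97 -82.48 126.  ]
screws [ 552.89 -181.09   11.  ] [556.04  20.91  11.  ] [ 475.57 -180.61   11.  ] [477.7   26.49  11.  ] mean [515.55 -78.57  11.  ]
hinge [543.54  10.16 128.  ] [492.4   11.18 128.  ]
[[  32.    327.     -0.     -0.  ]
 [  15.99  330.91    1.6    -0.39]
 [  -0.54  333.38    1.65   -0.25]
 [ -17.46  334.35    1.69   -0.1 ]
 [ -34.63  333.77    1.72    0.06]
 [ -51.91  331.6     1.73    0.22]
 [ -69.15  327.82    1.72    0.38]
 [ -86.19  322.42    1.7     0.54]
 [-102.9   315.41    1.67    0.7 ]
 [-119.11  306.81    1.62    0.86]
 [-132.54  294.86    1.34    1.19]
 [-144.88  281.79    1.23    1.31]
 [-156.04  267.69    1.12    1.41]
 [-165.92  252.67    0.99    1.5 ]
 [-174.45  236.85    0.85    1.58]
 [-180.27  223.69    0.58    1.32]
 [-185.15  210.16    0.49    1.35]
 [-189.08  196.33    0.39    1.38]
 [-191.39  185.79    0.23    1.05]
 [-193.14  175.14    0.18    1.06]
 [-194.    168.      0.09    0.71]]
```

Call:
arm_command --deltas '[{"offset": [0,0,-4],"yaw": 0,"jaw": 0},{"offset": [0,0,-4],"yaw": 0,"jaw": 0},{"offset": [0,0,-4],"yaw": 0,"jaw": 0},{"offset": [-3,0,-1],"yaw": 0,"jaw": 0},{"offset": [-4,0,0],"yaw": 0,"jaw": 0},{"offset": [-4,0,0],"yaw": 0,"jaw": 0},{"offset": [-4,0,0],"yaw": 0,"jaw": 0},{"offset": [-4,0,0],"yaw": 0,"jaw": 0}]'

```text
clock: 11.7
position: [519.5, 109.1, 389.1]
tcp_rot: [-0.701, 0.714, 0.001, -0.001]
ft_force: [1.5, 0.6, 0.2]
opening: 0.003
grip_force: 0.0
```

Run:
```python
from h import *
go([520,124,325]);print(get_state()["joint_positions"])
```

```text
pos [519.47 109.09 389.12] yaw -91.04159079332926 open 0.003237124331805166 t 11.7 F [1.53 0.64 0.2 ]
tool cm [-1.5  -0.04  6.41] rows 1.6458531949346826 row [-0.75 -0.02  3.21]
[ 0.5   0.22  0.42 -0.   -1.77 -0.52]
```

Call:
arm_command --deltas '[{"offset": [-1.5,0,0],"yaw": 0,"jaw": 0},{"offset": [0,0,2.5],"yaw": 0,"jaw": 0},{"offset": [0,0,2.5],"yaw": 0,"jaw": 0},{"offset": [0.5,0,1.2],"yaw": 0,"jaw": 0},{"offset": [1,0,0],"yaw": 0,"jaw": 0},{"offset": [1,0,0],"yaw": 0,"jaw": 0},{"offset": [1,0,0],"yaw": 0,"jaw": 0},{"offset": [1,0,0],"yaw": 0,"jaw": 0}]'

```text
clock: 12.5
position: [520.0, 77.1, 330.0]
tcp_rot: [-0.701, 0.713, -0.0, 0.002]
ft_force: [0.0, 4.2, 3.1]
opening: -0.001
grip_force: 1.9
```

Call:
arm_command --deltas '[{"offset": [1,0,0],"yaw": 0,"jaw": 0},{"offset": [1,0,0],"yaw": 0,"jaw": 0},{"offset": [1,0,0],"yaw": 0,"jaw": 0},{"offset": [1.1,0,0],"yaw": 0,"jaw": 0},{"offset": [1.1,0,-0.2],"yaw": 0,"jaw": 0},{"offset": [1.1,0,-0.25],"yaw": 0,"jaw": 0},{"offset": [1.1,0,-0.2],"yaw": 0,"jaw": 0}]'

```text
clock: 13.2
position: [517.5, 2.5, 334.5]
tcp_rot: [-0.701, 0.714, 0.001, -0.001]
ft_force: [0.1, 1.8, -2.1]
opening: 0.002
grip_force: 1.3
```

Run:
```python
from h import *
go([518,-12,334]);print(get_state()["joint_positions"])
C,im=snap("scene","s6");cv2.imwrite("pics/s6v.png",cv2.resize(im[80:310,190:350,::-1],None,fx=2.5,fy=2.5))
```

```text
pos [517.5    2.52 334.46] yaw -91.04718822742677 open 0.001508399624203086 t 13.2 F [ 0.11  1.84 -2.13]
tool cm [ 1.45 -0.08  0.05] rows 0.36348562154250486 row [ 1.45 -0.08  0.05]
[ 0.31  0.18  0.23 -0.   -1.62 -0.33]
```

Call:
arm_command --deltas '[{"offset": [0.8,0,0],"yaw": 0,"jaw": 0},{"offset": [0.8,0,0],"yaw": 0,"jaw": 0},{"offset": [0.86,0,0.03],"yaw": 0,"jaw": 0},{"offset": [0.86,0,0.03],"yaw": 0,"jaw": 0},{"offset": [0.86,0,0.11],"yaw": 0,"jaw": 0},{"offset": [0.86,0,0.11],"yaw": 0,"jaw": 0},{"offset": [0.86,0,0.19],"yaw": 0,"jaw": 0},{"offset": [0.86,0,0.19],"yaw": 0,"jaw": 0}]'

```text
clock: 14.05
position: [516.7, -65.0, 328.4]
tcp_rot: [-0.701, 0.714, -0.0, 0.0]
ft_force: [0.0, 1.6, -0.2]
opening: -0.002
grip_force: 0.9
```

Call:
arm_command --deltas '[{"offset": [0.85,0,0.27],"yaw": 0,"jaw": 0},{"offset": [0.85,0,0.27],"yaw": 0,"jaw": 0},{"offset": [0.83,0,0.35],"yaw": 0,"jaw": 0},{"offset": [0.83,0,0.35],"yaw": 0,"jaw": 0},{"offset": [0.81,0,0.43],"yaw": 0,"jaw": 0},{"offset": [0.81,0,0.43],"yaw": 0,"jaw": 0}]'

```text
clock: 14.65
position: [515.7, -114.7, 307.0]
tcp_rot: [-0.701, 0.714, -0.0, -0.0]
ft_force: [1.1, 1.6, 0.1]
opening: -0.003
grip_force: 0.6
```

Run:
```python
from h import *
go([516,5-119.1,306.8]);print(get_state()["joint_positions"])
C,im=snap("scene","s7")
```

```text
pos [ 515.72 -114.69  307.02] yaw -91.04175838374849 open -0.0026771036182742236 t 14.65 F [1.07 1.64 0.12]
tool cm [-0.06 -0.03  0.02] rows 0.017239149363567904 row [-0.06 -0.03  0.02]
[ 0.08  0.2   0.18  0.   -1.55 -0.1 ]
```

Call:
arm_command --deltas '[{"offset": [0.67,0,0.6],"yaw": 0,"jaw": 0},{"offset": [0.67,0,0.6],"yaw": 0,"jaw": 0},{"offset": [0.62,0,0.65],"yaw": 0,"jaw": 0},{"offset": [0.62,0,0.65],"yaw": 0,"jaw": 0},{"offset": [0.56,0,0.7],"yaw": 0,"jaw": 0},{"offset": [0.56,0,0.7],"yaw": 0,"jaw": 0},{"offset": [0.5,0,0.75],"yaw": 0,"jaw": 0},{"offset": [0.5,0,0.75],"yaw": 0,"jaw": 0}]'

```text
clock: 15.5
position: [514.9, -161.3, 252.7]
tcp_rot: [-0.701, 0.713, 0.0, 0.0]
ft_force: [0.9, 0.3, 1.3]
opening: 0.0
grip_force: 0.5
```

Call:
arm_command --deltas '[{"offset": [0.43,0,0.8],"yaw": 0,"jaw": 0},{"offset": [0.43,0,0.8],"yaw": 0,"jaw": 0},{"offset": [0.29,0,0.66],"yaw": 0,"jaw": 0},{"offset": [0.29,0,0.66],"yaw": 0,"jaw": 0},{"offset": [0.24,0,0.68],"yaw": 0,"jaw": 0},{"offset": [0.24,0,0.68],"yaw": 0,"jaw": 0},{"offset": [0.2,0,0.6],"yaw": 0,"jaw": 0},{"offset": [0.2,0,0.6],"yaw": 0,"jaw": 0}]'

```text
clock: 16.3
position: [514.4, -184.0, 197.9]
tcp_rot: [-0.701, 0.713, 0.0, 0.0]
ft_force: [-0.2, 0.5, 1.4]
opening: 0.0
grip_force: 0.4
```

Run:
```python
from h import *
go([515.3,5-194,168]);print(get_state()["joint_positions"])
```

```text
pos [ 514.42 -184.04  197.94] yaw -91.0394158833235 open 0.00015516454478693638 t 16.3 F [-0.15  0.51  1.44]
tool cm [ 0.5  -0.1   2.99] rows 0.7589474189049426 row [ 0.5  -0.1   2.99]
[-0.06  0.27 -0.01 -0.   -1.3   0.04]
```

Call:
arm_command --deltas '[{"offset": [0.3,0,0.5],"yaw": 0,"jaw": 0},{"offset": [0.3,0,0.5],"yaw": 0,"jaw": 0},{"offset": [0.3,0,0.5],"yaw": 0,"jaw": 0},{"offset": [0.2,0,0.5],"yaw": 0,"jaw": 0},{"offset": [0.1,0,0.4],"yaw": 0,"jaw": 0},{"offset": [0,0,0.2],"yaw": 0,"jaw": 0},{"offset": [0,0,0.2],"yaw": 0,"jaw": 0}]'

```text
clock: 17.0
position: [514.2, -196.4, 170.5]
tcp_rot: [-0.701, 0.714, -0.0, -0.0]
ft_force: [0.3, -0.4, 1.0]
opening: 0.0
grip_force: 0.4
```

Call:
arm_command --deltas '[{"offset": [0,0,0.15],"yaw": 0,"jaw": 0},{"offset": [0,0,0.15],"yaw": 0,"jaw": 0},{"offset": [0,0,0.1],"yaw": 0,"jaw": 0},{"offset": [0,0,0],"yaw": 0,"jaw": 0}]'

```text
clock: 17.4
position: [514.4, -196.2, 167.7]
tcp_rot: [-0.701, 0.713, -0.001, 0.0]
ft_force: [-3.0, 0.5, 6.0]
opening: 0.002
grip_force: 2.9
```

Call:
arm_command --deltas '[{"offset": [0,0,0.1],"yaw": 0,"jaw": 0},{"offset": [0,0,0.05],"yaw": 0,"jaw": 0},{"offset": [0,0,0],"yaw": 0,"jaw": 0}]'

```text
clock: 17.7
position: [514.4, -196.3, 167.5]
tcp_rot: [-0.701, 0.713, -0.001, 0.0]
ft_force: [-5.1, 2.9, 13.0]
opening: 0.0
grip_force: 6.4
```

The jaw is shut: it stopped at z = 167.5 against an expected 168. I'll rise and capture the hole, then the pin, and view both together.

Call:
arm_command --deltas '[{"offset": [0,0,-1],"yaw": 0,"jaw": 0},{"offset": [0,0,-3],"yaw": 0,"jaw": 0},{"offset": [-1,0,-3],"yaw": 0,"jaw": 0.4},{"offset": [-2,0,-3],"yaw": 0,"jaw": 0.5},{"offset": [0,0,0],"yaw": 0,"jaw": 0.5},{"offset": [0,0,0],"yaw": 0,"jaw": 0.5}]'

```text
clock: 18.3
position: [515.2, -165.6, 265.7]
tcp_rot: [-0.701, 0.713, -0.0, 0.001]
ft_force: [0.1, -0.2, 0.1]
opening: 0.503
grip_force: 0.0
```

Run:
```python
from h import *
go([459,-318,190]);
C,im=snap("wrist","w8");np.savez("w8.npz",K=C[0],R=C[1],t=C[2])
print("pred hole",proj(C,[515.2,-172.9,146]),"pad",proj(C,[514.5,-202,149]))
C,im=snap("scene","s8")
```

```text
pos [ 515.2  -165.6   265.68] yaw -90.98752397668477 open 0.5028135354916181 t 18.3 F [ 0.13 -0.19  0.1 ]
tool cm [15.34  5.37  7.55] rows 4.479917758044963 row [3.07 1.07 1.51]
pred hole [279.18 196.47] pad [279.42 158.69]
```

Call:
arm_command --deltas '[{"offset": [3,1.07,0],"yaw": 0,"jaw": 0.5},{"offset": [3.1,1.07,0],"yaw": 0,"jaw": 0.5},{"offset": [3.1,1.07,1.5],"yaw": 0,"jaw": 0.5},{"offset": [3.1,1.07,3],"yaw": 0,"jaw": 0.5},{"offset": [3,1.07,3],"yaw": 0,"jaw": 0.5},{"offset": [0,0,0],"yaw": 0,"jaw": 0.5},{"offset": [0,0,0],"yaw": 0,"jaw": 0.5}]'

```text
clock: 19.1
position: [457.4, -318.7, 188.5]
tcp_rot: [-0.7, 0.714, 0.002, -0.001]
ft_force: [-0.4, -0.6, 0.4]
opening: 0.5
grip_force: 0.0
```

Run:
```python
from h import *
go([459,-334,73])
C,im=snap("wrist","w9");np.savez("w9.npz",K=C[0],R=C[1],t=C[2])
hsv=cv2.cvtColor(im,cv2.COLOR_RGB2HSV);h,s,v=hsv[...,0],hsv[...,1],hsv[...,2]
m=(((h<8)|(h>172))&(s>150)&(v>60)).astype(np.uint8)
n,l,st,ce=cv2.connectedComponentsWithStats(m)
for i in range(1,n):
    if st[i,4]>60: print("red",st[i],ce[i],onz(C,ce[i],70))
print("pred pin top",proj(C,[459.5,-334.5,80]),"awl",proj(C,[390,-334.5,106]))
a=cv2.imread("pics/w8.png")[120:280,200:360];b=im[100:260,200:360,::-1]
r=lambda i:cv2.resize(i,None,fx=2.45,fy=2.45,interpolation=cv2.INTER_CUBIC)
sc=cv2.resize(cv2.imread("pics/s8.png")[170:300,190:330],None,fx=1.5,fy=1.5)
p=np.zeros((200,784,3),np.uint8);p[:195,:210]=sc[:195,:210]
cv2.imwrite("pics/m9.png",np.vstack([np.hstack([r(a),r(b)]),p]))
```

```text
pos [ 457.4  -318.73  188.53] yaw -91.15544092184447 open 0.4997138638914663 t 19.1 F [-0.35 -0.61  0.4 ]
tool cm [ 1.54 -0.23 11.55] rows 2.913530545257409 row [ 0.51 -0.08  3.85]
red [260 167  29  36 563] [274.6 184.1] [ 459.97 -335.89   70.  ]
pred pin top [275.18 189.33] awl [383.4  197.33]
```

View pics/m9.png

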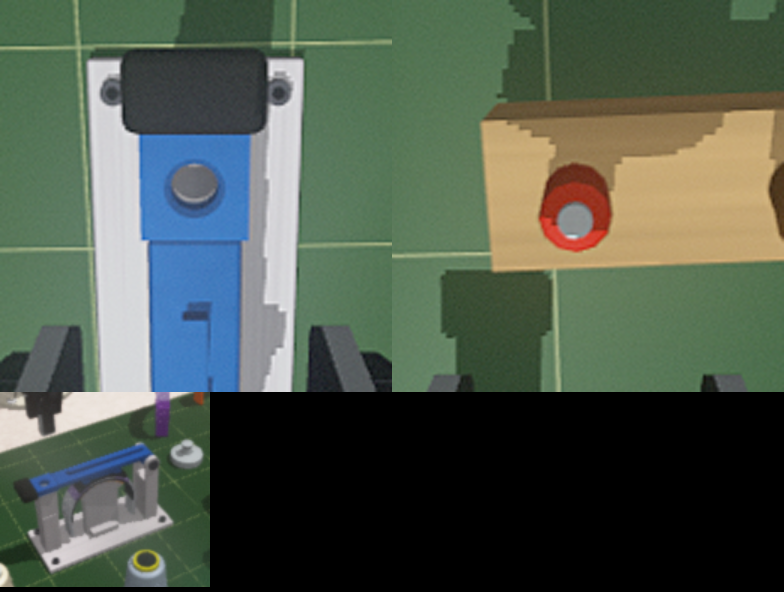

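The left crop shows the jaw-hole mouth at wrist px (279.2,197.1), which matches the predicted position, with the black pad just above it. The right crop shows the pin's head disc at about (274.7,188). The scene inset shows the jaw shut and level on the band.

Run:
```python
from h import *
f=np.load("w8.npz");print("hole",onz((f["K"],f["R"],f["t"]),(279.2,197.1),146))
f=np.load("w9.npz");P=onz((f["K"],f["R"],f["t"]),(274.7,188),80);print("pin",P)
go([P[0],P[1],72])
```

```text
hole [ 515.19 -172.4   146.  ]
pin [ 459.82 -335.49   80.  ]
pos [ 458.42 -318.42  189.86] yaw -91.08012758690728 open 0.49620564176911464 t 19.15 F [-0.03  0.05  0.32]
tool cm [ 1.7  -0.18 11.79] rows 2.97737412472762 row [ 0.57 -0.06  3.93]
```

Call:
arm_command --deltas '[{"offset": [0.8,-0.08,1.5],"yaw": 0,"jaw": 0.5},{"offset": [0.9,-0.08,2.5],"yaw": 0,"jaw": 0.5},{"offset": [0,0,2.8],"yaw": 0,"jaw": 0.5},{"offset": [0,0,2.5],"yaw": 0,"jaw": 0.5},{"offset": [0,0,1.5],"yaw": 0,"jaw": 0.5},{"offset": [0,0,0.8],"yaw": 0,"jaw": 0.5},{"offset": [0,0,0],"yaw": 0,"jaw": 0.5},{"offset": [0,0,0],"yaw": 0,"jaw": 0.5}]'

```text
clock: 19.95
position: [460.9, -335.2, 75.4]
tcp_rot: [-0.701, 0.713, -0.001, 0.0]
ft_force: [-0.3, -0.5, -0.4]
opening: 0.497
grip_force: 0.0
```

Run:
```python
from h import *
go([459.8,-335.5,72])
C,im=snap("wrist","w10")
hsv=cv2.cvtColor(im,cv2.COLOR_RGB2HSV);h,s,v=hsv[...,0],hsv[...,1],hsv[...,2]
m=(((h<8)|(h>172))&(s>150)&(v>60)).astype(np.uint8)
n,l,st,ce=cv2.connectedComponentsWithStats(m)
for i in range(1,n):
    if st[i,4]>60: print("red",st[i],ce[i],onz(C,ce[i],75))
print("pred pin top",proj(C,[459.8,-335.5,80]))
```

```text
pos [ 460.9  -335.24   75.38] yaw -90.98380637741883 open 0.4972209379172365 t 19.95 F [-0.35 -0.45 -0.37]
tool cm [0.03 0.11 0.34] rows 0.08914365379061293 row [0.03 0.11 0.34]
red [ 256  246   52   73 2451] [281.53 278.41] [ 459.84 -341.03   75.  ]
pred pin top [281.9 296.7]
```

Call:
arm_command --deltas '[{"offset": [0,0.1,0.3],"yaw": 0,"jaw": 0.5},{"offset": [0,0,0],"yaw": 0,"jaw": 0.3},{"offset": [0,0,0],"yaw": 0,"jaw": 0.1},{"offset": [0,0,0],"yaw": 0,"jaw": 0.1},{"offset": [0,0,0],"yaw": 0,"jaw": 0.1},{"offset": [0,0,0],"yaw": 0,"jaw": 0.1}]' --force 50

```text
clock: 20.6
position: [459.0, -335.3, 71.5]
tcp_rot: [-0.701, 0.713, -0.0, 0.0]
ft_force: [-1.3, 0.0, 3.4]
opening: 0.238
grip_force: 48.9
```

Call:
arm_command --deltas '[{"offset": [0,0,-1],"yaw": 0,"jaw": 0.1},{"offset": [0,0,-2.5],"yaw": 0,"jaw": 0.1},{"offset": [0,0,-3],"yaw": 0,"jaw": 0.1},{"offset": [0,0,-3],"yaw": 0,"jaw": 0.1},{"offset": [0,0,-3],"yaw": 0,"jaw": 0.1},{"offset": [0,0,-3],"yaw": 0,"jaw": 0.1},{"offset": [0,0,-2],"yaw": 0,"jaw": 0.1},{"offset": [0,0,0],"yaw": 0,"jaw": 0.1}]'

```text
clock: 21.4
position: [459.9, -335.9, 249.9]
tcp_rot: [-0.701, 0.713, -0.003, 0.001]
ft_force: [0.3, -0.4, -0.4]
opening: 0.243
grip_force: 49.8
```

Run:
```python
from h import *
C,im=snap("wrist","w11")
s=get_state();go([515.2,-172.4,245]);print(s["grip_force"])
hsv=cv2.cvtColor(im,cv2.COLOR_RGB2HSV);h,sa,v=hsv[...,0],hsv[...,1],hsv[...,2]
m=(((h<8)|(h>172))&(sa>150)&(v>60)).astype(np.uint8)
n,l,st,ce=cv2.connectedComponentsWithStats(m)
p=s["position"];R=Ro.from_quat(s["tcp_rot"]).as_matrix()
for i in range(1,n):
    if st[i,4]>60: print("red",st[i],ce[i])
top=80-71.7
for dx in(0,-2,2): # tool-x offset of pin; project head top rim
  c=[proj(C,p+R@[dx+11*np.cos(a),11*np.sin(a),-top]) for a in np.linspace(0,6.28,60)]
  c2=[proj(C,p+R@[dx+11*np.cos(a),11*np.sin(a),-top+30]) for a in np.linspace(0,6.28,60)]
  print(dx,"top rim",np.min(c,0),np.max(c,0),"bottom rim",np.min(c2,0),np.max(c2,0))
```

```text
pos [ 459.35 -335.3   247.62] yaw -91.04219200892256 open 0.24199550036729592 t 21.45 F [-0.35  0.2  -0.83]
tool cm [-16.39  -5.29   0.26] rows 4.305688374204757 row [-3.28 -1.06  0.05]
49.780211448669434
red [ 254  249   52   76 2581] [279.55 282.49]
0 top rim [253.46 276.28] [307.89 323.75] bottom rim [258.07 245.1 ] [303.01 285.66]
-2 top rim [253.58 280.79] [307.77 327.85] bottom rim [258.15 248.92] [302.93 289.2 ]
2 top rim [253.35 271.73] [308.01 319.61] bottom rim [257.99 241.25] [303.1 282.1]
```

Call:
arm_command --deltas '[{"offset": [-3,-1.06,0],"yaw": 0,"jaw": 0.1},{"offset": [-3.6,-1.06,0],"yaw": 0,"jaw": 0.1},{"offset": [-3.6,-1.06,0],"yaw": 0,"jaw": 0.1},{"offset": [-3.6,-1.06,0],"yaw": 0,"jaw": 0.1},{"offset": [-2.5,-1.06,0],"yaw": 0,"jaw": 0.1},{"offset": [0,0,0],"yaw": 0,"jaw": 0.1},{"offset": [0,0,0],"yaw": 0,"jaw": 0.1}]'

```text
clock: 22.15
position: [514.4, -172.5, 244.9]
tcp_rot: [-0.701, 0.713, 0.001, -0.001]
ft_force: [0.6, -0.6, -1.2]
opening: 0.238
grip_force: 49.7
```

Run:
```python
from h import *
go([515.2,-173.4,220]);print(get_state()["grip_force"])
```

```text
pos [ 514.4  -172.47  244.94] yaw -90.96382967912433 open 0.23832715682204234 t 22.15 F [ 0.57 -0.58 -1.17]
tool cm [ 0.09 -0.09  2.49] rows 0.6241688671021782 row [ 0.09 -0.09  2.49]
49.74674463272095
```

Call:
arm_command --deltas '[{"offset": [0.08,-0.08,1],"yaw": 0,"jaw": 0.1},{"offset": [0,0,1],"yaw": 0,"jaw": 0.1},{"offset": [0,0,0.8],"yaw": 0,"jaw": 0.1},{"offset": [0,0,0],"yaw": 0,"jaw": 0.1},{"offset": [0,0,0],"yaw": 0,"jaw": 0.1}]'

```text
clock: 22.65
position: [515.4, -174.3, 217.8]
tcp_rot: [-0.7, 0.714, 0.0, -0.0]
ft_force: [0.6, 0.2, -0.1]
opening: 0.245
grip_force: 49.8
```

Run:
```python
from h import *
import time
go([515.2,-173.4,200]);print(get_state()["grip_force"])
# check tip over hole from side/scene: expected px of tip & hole
C,im=snap("scene","s12");print(proj(C,[515.2,-172.7,146]),proj(C,[515.2,-172.7,149]))
```

```text
pos [ 515.37 -174.33  217.82] yaw -91.06696529752622 open 0.24506076313218692 t 22.65 F [ 0.62  0.16 -0.14]
tool cm [-0.09  0.02  1.78] rows 0.4461380930568236 row [-0.09  0.02  1.78]
49.754714369773865
[218.42 229.76] [218.3  228.75]
```

Call:
arm_command --deltas '[{"offset": [-0.04,0,0.4],"yaw": 0,"jaw": 0.1},{"offset": [0,0,0.3],"yaw": 0,"jaw": 0.1},{"offset": [0,0,0.3],"yaw": 0,"jaw": 0.1},{"offset": [0,0,0],"yaw": 0,"jaw": 0.1}]'

```text
clock: 23.1
position: [515.3, -173.4, 207.5]
tcp_rot: [-0.701, 0.713, 0.0, -0.0]
ft_force: [0.0, 1.6, -0.3]
opening: 0.236
grip_force: 49.8
```

Call:
arm_command --deltas '[{"offset": [0,0,0.4],"yaw": 0,"jaw": 0.1},{"offset": [0,0,0.4],"yaw": 0,"jaw": 0.1},{"offset": [0,0,0.4],"yaw": 0,"jaw": 0.1},{"offset": [0,0,0],"yaw": 0,"jaw": 0.1}]'

```text
clock: 23.5
position: [515.2, -173.4, 195.2]
tcp_rot: [-0.701, 0.714, 0.001, -0.0]
ft_force: [-0.0, 0.3, -0.7]
opening: 0.239
grip_force: 49.8
```

Tip is in the post's hole with no force. Continuing down.

Call:
arm_command --deltas '[{"offset": [0,0,0.5],"yaw": 0,"jaw": 0.1},{"offset": [0,0,0.6],"yaw": 0,"jaw": 0.1},{"offset": [0,0,0.6],"yaw": 0,"jaw": 0.1},{"offset": [0,0,0.5],"yaw": 0,"jaw": 0.1},{"offset": [0,0,0.2],"yaw": 0,"jaw": 0.1},{"offset": [0,0,0],"yaw": 0,"jaw": 0.1}]'

```text
clock: 24.1
position: [515.4, -173.5, 171.7]
tcp_rot: [-0.701, 0.713, 0.0, -0.0]
ft_force: [-1.2, -0.3, -0.9]
opening: 0.239
grip_force: 49.8
```

Call:
arm_command --deltas '[{"offset": [0,0,0.2],"yaw": 0,"jaw": 0.1},{"offset": [0,0,0.15],"yaw": 0,"jaw": 0.1},{"offset": [0,0,0.1],"yaw": 0,"jaw": 0.1},{"offset": [0,0,0],"yaw": 0,"jaw": 0.1}]'

```text
clock: 24.5
position: [515.6, -173.5, 167.6]
tcp_rot: [-0.701, 0.713, -0.0, 0.0]
ft_force: [-0.1, 0.6, -1.3]
opening: 0.239
grip_force: 49.9
```

Call:
arm_command --deltas '[{"offset": [0,0,0.1],"yaw": 0,"jaw": 0.1},{"offset": [0,0,0.1],"yaw": 0,"jaw": 0.1},{"offset": [0,0,0],"yaw": 0,"jaw": 0.1}]'

```text
clock: 24.8
position: [515.7, -173.6, 167.3]
tcp_rot: [-0.701, 0.713, -0.001, 0.0]
ft_force: [-3.2, 1.8, 9.4]
opening: 0.236
grip_force: 50.8
```

Contact came at the expected height. I'll release, then check seating by pressing lightly on the head's top, expecting contact at about TCP z = 195.

Call:
arm_command --deltas '[{"offset": [0,0,-0.15],"yaw": 0,"jaw": 0.4},{"offset": [0,0,0],"yaw": 0,"jaw": 0.4},{"offset": [0,0,0],"yaw": 0,"jaw": 0.4},{"offset": [0,0,-1.5],"yaw": 0,"jaw": 0.4},{"offset": [0,0,-2.5],"yaw": 0,"jaw": 0.4},{"offset": [0,0,-2],"yaw": 0,"jaw": 0.2},{"offset": [0,0,0],"yaw": 0,"jaw": 0},{"offset": [0,0,0],"yaw": 0,"jaw": 0}]'

```text
clock: 25.6
position: [515.7, -173.4, 226.9]
tcp_rot: [-0.701, 0.714, 0.0, 0.0]
ft_force: [-0.4, -0.4, -0.2]
opening: -0.001
grip_force: 0.0
```

Run:
```python
from h import *
go([515.3,-172.7,198])
T=cam("top")
for n in("wrist","scene","top"):
    C,im=snap(n,n+"13")
    hsv=cv2.cvtColor(im,cv2.COLOR_RGB2HSV);h,sa,v=hsv[...,0],hsv[...,1],hsv[...,2]
    m=(((h<8)|(h>172))&(sa>140)&(v>60)).astype(np.uint8)
    q,l,st,ce=cv2.connectedComponentsWithStats(m)
    for i in range(1,q):
        if st[i,4]>15: print(n,"red",st[i],ce[i])
    print("pred top/collar",proj(C,[515.2,-172.7,176]),proj(C,[515.2,-172.7,146]))
```

```text
pos [ 515.68 -173.43  226.92] yaw -91.04585682153736 open -0.0010990986392004137 t 25.6 F [-0.44 -0.39 -0.18]
tool cm [-0.07  0.04  2.89] rows 0.7233967291518411 row [-0.07  0.04  2.89]
wrist red [261 224  37  27 550] [279.6  236.13]
pred top/collar [280.05 243.42] [279.92 224.65]
scene red [213 218   9  14  55] [218.   224.11]
pred top/collar [217.2  219.43] [218.42 229.76]
top red [357 189   6   9  29] [359.07 193.76]
pred top/collar [360.41 192.96] [358.47 195.35]
```

Call:
arm_command --deltas '[{"offset": [0,0,1.5],"yaw": 0,"jaw": 0},{"offset": [0,0,1],"yaw": 0,"jaw": 0},{"offset": [0,0,0.5],"yaw": 0,"jaw": 0},{"offset": [0,0,0.2],"yaw": 0,"jaw": 0},{"offset": [0,0,0.1],"yaw": 0,"jaw": 0},{"offset": [0,0,0],"yaw": 0,"jaw": 0}]'

```text
clock: 26.35
position: [515.6, -173.7, 195.0]
tcp_rot: [-0.701, 0.713, -0.0, 0.0]
ft_force: [-2.6, 1.0, 3.8]
opening: 0.001
grip_force: 2.0
```

The head's top is at 176 mm, so the pin is fully home. Next is the pad.

Call:
arm_command --deltas '[{"offset": [0,0,-1.5],"yaw": 0,"jaw": 0},{"offset": [1.5,0,-0.5],"yaw": 0,"jaw": 0},{"offset": [1.5,0.04,0],"yaw": 0,"jaw": 0},{"offset": [0,0,1.5],"yaw": 0,"jaw": 0},{"offset": [0,0,1.5],"yaw": 0,"jaw": 0},{"offset": [0,0,1],"yaw": 0,"jaw": 0},{"offset": [0,0,0.3],"yaw": 0,"jaw": 0},{"offset": [0,0,0],"yaw": 0,"jaw": 0}]'

```text
clock: 27.15
position: [514.4, -203.9, 170.6]
tcp_rot: [-0.701, 0.714, 0.0, -0.0]
ft_force: [0.1, -1.2, -0.2]
opening: 0.001
grip_force: 0.0
```

Call:
arm_command --deltas '[{"offset": [-0.1,0,0.2],"yaw": 0,"jaw": 0},{"offset": [0,0,0.15],"yaw": 0,"jaw": 0},{"offset": [0,0,0.15],"yaw": 0,"jaw": 0},{"offset": [0,0,0.1],"yaw": 0,"jaw": 0},{"offset": [0,0,0],"yaw": 0,"jaw": 0}]'

```text
clock: 27.65
position: [515.1, -202.6, 167.5]
tcp_rot: [-0.701, 0.713, -0.001, 0.001]
ft_force: [-3.8, 4.1, 10.7]
opening: -0.005
grip_force: 5.3
```

Call:
arm_command --deltas '[{"offset": [0,0,0.1],"yaw": 0,"jaw": 0},{"offset": [0,0,0.1],"yaw": 0,"jaw": 0},{"offset": [0,0,0],"yaw": 0,"jaw": 0},{"offset": [0,0,0],"yaw": 0,"jaw": 0}]'

```text
clock: 28.05
position: [515.1, -202.6, 167.3]
tcp_rot: [-0.701, 0.713, -0.002, 0.001]
ft_force: [-7.5, 5.4, 20.5]
opening: -0.001
grip_force: 10.0
```

Call:
arm_command --deltas '[{"offset": [-0.05,0.05,0.1],"yaw": 0,"jaw": 0},{"offset": [-0.03,0.05,0.1],"yaw": 0,"jaw": 0},{"offset": [0,0,0],"yaw": 0,"jaw": 0},{"offset": [0,0,0],"yaw": 0,"jaw": 0},{"offset": [0,0,0],"yaw": 0,"jaw": 0}]'

```text
clock: 28.55
position: [515.1, -202.5, 167.1]
tcp_rot: [-0.701, 0.713, -0.004, 0.001]
ft_force: [-8.7, 5.1, 26.4]
opening: -0.001
grip_force: 13.3
```

Run:
```python
from h import *
go([515.1,-202.6,167.5])
for n in("scene","top"):
    C,im=snap(n,n+"14")
    hsv=cv2.cvtColor(im,cv2.COLOR_RGB2HSV);h,sa,v=hsv[...,0],hsv[...,1],hsv[...,2]
    m=(((h<8)|(h>172))&(sa>140)&(v>60)).astype(np.uint8)
    q,l,st,ce=cv2.connectedComponentsWithStats(m)
    print(n,[(st[i].tolist(),ce[i].round(1).tolist()) for i in range(1,q) if st[i,4]>15 and 200<ce[i][0]<370])
print(get_state()["ft_force"],get_state()["clock"])
```

```text
pos [ 515.05 -202.52  167.09] yaw -90.93808440857038 open -0.0005441705235104398 t 28.55 F [-8.7   5.15 26.43]
tool cm [ 0.01 -0.   -0.04] rows 0.010400967401159016 row [ 0.01 -0.   -0.04]
scene [([215, 220, 7, 12, 47], [217.7, 226.7])]
top [([357, 189, 9, 9, 34], [360.4, 194.0])]
[-8.03  5.49 26.69] 28.65
```

The fingers hold a steady 26 N on the pad, the pin is home and the band is in place. Handing in.

```bash
python3 -c "
from workcell import *
print(close_job())"
```

```text
the job is handed in; nothing more can be done
None
```

I handed the job in at about 28.7 s: the silver glitter headband is clamped square on the cork saddle, the jaw is shut, the pin is fully home, and the closed gripper is still pressing the jaw's pad at about 26 N; the hand-in returned no verdict.

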